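# Brush out the glue pots and set them to dry

### The arm

A 6-joint arm with a two-finger parallel gripper is mounted at the origin on the work surface. World frame = base frame: x ahead of the robot, y to its left, z up, the work surface at z = 0. Lengths are in mm, angles in rad, forces in N, time in s.
With the tool pointing down it reaches from about 325 to 775 mm from the base axis. Payload 5.5 kg.
Tool frame: the origin (TCP) lies at the very end of the fingers, on their centre line; the grasp point (between the pads) lies 19 mm behind it; z points along the fingers, y is the line along which they close (so a half turn about z gives the same grasp; the last joint's range is limited). The gripper opens to 88 mm and grips with 3 to 60 N. Pads are 20 mm wide; open, the fingers measure 115 mm over their backs; the gripper's body (75 mm by 178 mm) begins 61 mm behind the grasp point.
Start: joints at [-1.342, 0.091, 1.231, -0, 1.82, -0.057], TCP at [169.154, -575.676, 222.631] pointing down, gripper open.
Joint ranges: [-2.87, 2.87], [-0.86, 2.18], [0.17, 2.46], [-1.51, 4.65], [0.06, 2.69], [-2.65, 2.65]. Speed limits (rad/s): [2.57, 2.57, 3.01, 3.14, 3.14, 3.14].

### API

Orientations are given as a rotation vector (axis times angle).
In Python, from cell import arm, read_camera, camera_model gives the robot as it stands.
- The arm moves only by the shell command python3 -m creep 'ROWS' [OPENING]. ROWS is a JSON object of lists of equal length, an entry for each row: "delta_pos": the shift along the world's x, y, z in cm, a list of three; "dr": the turn, a rotation vector about the world's x, y, z in degrees, a list of three. In form: {"delta_pos": [[tx, ty, tz], ...], "dr": [[wx, wy, wz], ...]}. A call has 1 to 5 rows; each row shifts and turns the commanded pose from where the row before left it; what a row does not reach is not made up. A row lasts 1/8 s, in which the tool goes at most 62.5 mm and 10.7 degrees, less where a joint would pass 70% of its speed; a pose out of reach is approached as far as the arm can. A call is refused whole if a number of a shift passes 6.25 or a number of a turn 10.7, either way. A call with a gripper value outside its range is refused whole. OPENING is the opening, from 0 (shut) to 1 (fully open), set as the call begins (- or left out, the last holds). The fingers move at their own pace and stop on an object; the grip force is fixed at half the most. Time passes only in rows, so rows that do not move let the fingers close. It gives the time, the measured TCP pose, the force, the opening and the grip force at its end, in the units of the state.
- arm.observe(): the state, without advancing time (a new reading comes with each control period).
- read_camera(name): name is "side" or "top"; returns (picture, depth): 384x512x3 uint8, red, green, blue; 384x512 float32, mm along the optical axis (not along the pixel's ray), 0 where there is no reading.
- camera_model(name): a dict with "camera_matrix" (3x3 intrinsics, pixels), "R" (3x3) and "t" (3): a world point X has camera coordinates R X + t. Camera axes: x right, y down, z forward; pixel columns grow to the right and rows downward; lengths in mm; the calibration is good to about 2 mm. A picture is of the moment at which its call begins. camera_model takes no time and is no camera call.
- arm.sign_off(): hands the job in; it is judged then, once.
The state is a dict: "t": time; "qpos": joint angles; "qd": joint speeds; "effort": joint torques, N m; "eef_pos": TCP position; "ee_rot": TCP orientation; "force": force on the tool from outside, world axes, zero at the start; "torque": the same for the moment, N m; "grip_width": finger opening in mm; "gripper_force": force on a finger pad.
Only numpy, scipy, OpenCV 4.12 (cv2) and the standard library are available. Lean on these libraries where they do the work, as an engineer would, in place of code of your own. Each camera call takes 0.05 s, during which the arm holds its last target. There are 200 camera calls.

### The job

Move the stoneware glue pots from the plywood board onto the steel sheet and brush out each one there with the long brush, one pot after another from the shortest to the tallest: in every pot take the brush right down to the bottom, up again and down to the bottom a second time. Then stand the brush back in its wooden stand, head down, and move all the pots upright onto the cork mat. The pots are thin and crack easily, so grip them lightly, press the brush only gently, set them down softly, and do not push the other things on the bench about.

Things in the scene. Friction and masses are not known exactly. Their poses are not given: they have to be found in the camera images.
- pot_short: the short white stoneware glue pot (may be absent): loose, straight, open, round, 70 mm high, 54 mm outside diameter, wall 4 mm, floor 6 mm thick. Origin: centre of its underside; z up to the mouth. Fragile: 20 N per finger is plenty to carry it, it cracks at 35 N per finger or at 20 N from the brush
- pot_medium: the medium white stoneware glue pot (may be absent): loose, straight, open, round, 85 mm high, 59 mm outside diameter, wall 4 mm, floor 6 mm thick. Origin: centre of its underside; z up to the mouth. Fragile: 20 N per finger is plenty to carry it, it cracks at 35 N per finger or at 20 N from the brush
- pot_tall: the tall white stoneware glue pot (may be absent): loose, straight, open, round, 100 mm high, 64 mm outside diameter, wall 4 mm, floor 6 mm thick. Origin: centre of its underside; z up to the mouth. Fragile: 20 N per finger is plenty to carry it, it cracks at 35 N per finger or at 20 N from the brush
- brush: the long round pot brush, loose, 200 mm long, at first standing head down in the stand: grey bristle head 24 mm across (from 0 to 60 mm), thin steel stem 8 mm, round wooden handle 20 mm across from 104 to 200 mm. Origin: centre of the head's end; z runs up to the handle's end. 80 g; grip it by the handle from above at about 155 mm
- brush_tip (a point): the centre of the free end of the brush's head (same point as the brush's origin)
- stand: fixed light-wood block 80 x 80 x 70 mm high with a square well 43 mm wide and 60 mm deep from its top in the middle (well floor 10 mm above the bench): the brush's stand. Origin: centre of its underside
- mat: the drying mat: fixed cork mat 300 (x) x 130 (y) x 4 mm thick, flat on the bench; origin: centre of its underside. All pots fit on it in one row along its x
- sheet: the brushing sheet: fixed plain steel sheet 300 (x) x 130 (y) x 4 mm thick, flat on the bench in front of the robot; origin: centre of its underside. All pots fit on it in one row along its x
- board: fixed plywood board 320 (x) x 140 (y) x 4 mm thick, flat on the bench, on which the pots stand at first; origin: centre of its underside
- chisel: bystander: a chisel with a round wooden handle lying flat, 230 mm long along its x, 26 mm high; origin under its middle
- offcut: bystander: a dark wood offcut 90 x 45 x 22 mm; origin: centre of its underside
- tape: bystander: a yellow tape measure lying flat, 65 x 65 x 36 mm; origin: centre of its underside
- glue: bystander: a yellow glue bottle, 54 mm across, 120 mm high, standing; origin: centre of its underside
- bowl: bystander: a dark wooden bowl, 110 mm across, 50 mm high; origin: centre of its underside
- mallet: bystander: a hammer lying flat, 260 mm long along its x; origin under it
- whetstone: bystander: fixed black whetstone on a plywood board, 130 x 300 mm, 60 mm high; origin: centre of its underside
Mind the look-alikes: they are no part of the job. What is shaped like the brush but green or pink is not meant. What is shaped like the pot_medium but green is not meant.

How it is judged:
By the outcome, as a careful person would: the job done as asked, in the order asked, and still so for the second after the job is handed in, with the robot touching nothing.
Of pot_short, pot_medium, pot_tall only 2 to 3 are there at a start; the rules pass over those that are not, and their reading is None.
At some moment in a run one of pot_short, pot_medium, pot_tall may be knocked a few centimetres aside while the robot is not near it.
It also fails if it takes over 210 s, if anything falls off the work surface, if the arm or the gripper's body presses on something with over 40 N, if the wrist force passes 120 N, or if a joint passes its speed limit or range.

## Working session

There is one attempt and no reset: what is moved stays moved. The work goes in short steps, Python scripts to look and compute and a shell command to move; the robot and the scene stay as the last step left them, time stands still between calls to the robot, and variables do not carry over. Pictures are saved under pics/ and viewed, at most 14 in all, crops included, and the job is handed in when it is done.

```bash
mkdir -p pics; ls
cat > h.py <<'E'
import numpy as np, cv2
from cell import arm, read_camera, camera_model
def cloud(name):
    p,d=read_camera(name); m=camera_model(name); K=np.array(m["camera_matrix"]);R=np.array(m["R"]);t=np.array(m["t"])
    v,u=np.mgrid[0:d.shape[0],0:d.shape[1]]
    c=np.stack([(u-K[0,2])/K[0,0]*d,(v-K[1,2])/K[1,1]*d,d],-1)
    X=(c-t)@R
    X[d==0]=np.nan
    return p,X
def save(p,f,box=None,s=1):
    if box: p=p[box[1]:box[3],box[0]:box[2]]
    cv2.imwrite("pics/"+f,cv2.cvtColor(cv2.resize(p,None,fx=s,fy=s,interpolation=cv2.INTER_CUBIC),cv2.COLOR_RGB2BGR))
E
python3 - <<'E'
from h import *
for n in("top","side"):
    p,X=cloud(n); save(p,n+"0.png",None,1.5); np.save(n+"0.npy",X)
    m=camera_model(n); print(n,-np.array(m["R"]).T@m["t"])
print(arm.observe())
E
```

```text
pics
top [ 390.47937787  -59.78232141 1450.16052915]
side [222.82277009 800.91528327 958.93100501]
{'t': 0.1, 'qpos': array([-1.34173940e+00,  9.17545203e-02,  1.23172373e+00, -1.95178137e-05,
        1.81976726e+00, -5.66847653e-02]), 'qd': array([-0.00108865, -0.00157704, -0.0026312 , -0.00047123,  0.00095952,
       -0.00222524]), 'effort': array([ 3.14947938e-03, -4.47857308e+01, -4.07568812e+01,  7.00950483e-02,
        2.84464296e-02, -1.08046470e-04]), 'eef_pos': array([ 169.06631835, -575.43180549,  221.66089077]), 'ee_rot': array([-3.10795666e+00, -4.47074905e-01,  2.52965901e-04]), 'force': array([-0.14594947, -0.41319618,  0.34475415]), 'torque': array([-0.02171416,  0.01516894,  0.05892845]), 'gripper_force': 0.0, 'grip_width': 87.96468421877724}
```

View pics/top0.png

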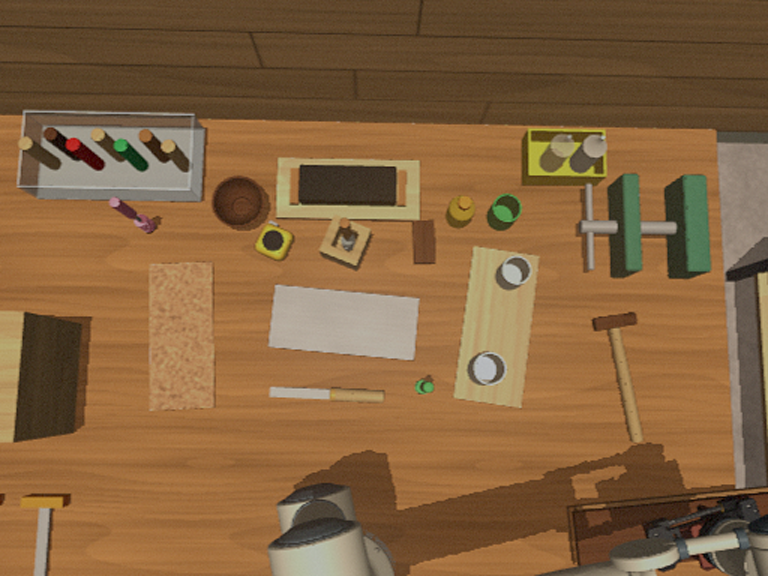

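View pics/side0.png

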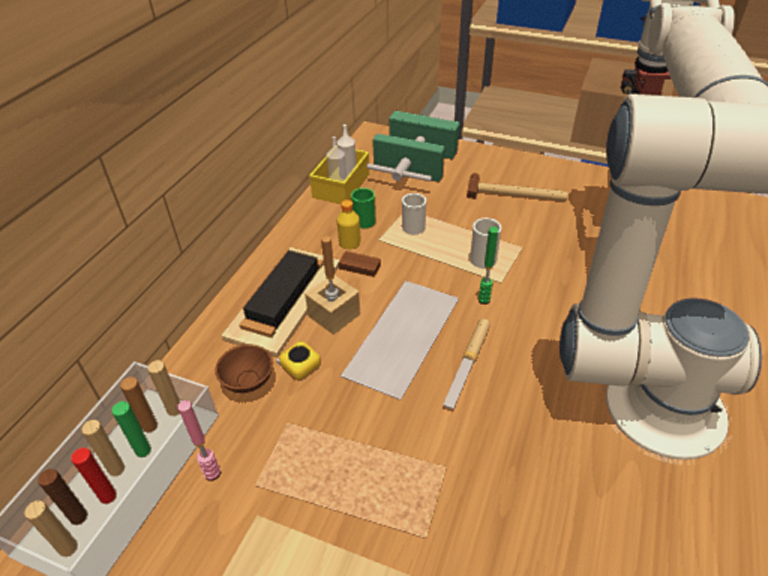

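Top picture (1.5x): two white pots on the board, at (515,270) and (488,368). The green pot at (506,210) is a look-alike. The brown-handled brush leans in the stand at (347,235); the green brush (425,386) and the pink one (130,215) are look-alikes. The sheet is at (345,322) and the mat at (182,336). I'll measure these and confirm with a crop.

```bash
cat >> h.py <<'E'
def top_of(X,c,r=50,zmin=40):
    P=X.reshape(-1,3); P=P[np.isfinite(P[:,0])]
    P=P[np.hypot(P[:,0]-c[0],P[:,1]-c[1])<r]; return P[P[:,2]>zmin]
def circ(P,band=6):
    z=np.percentile(P[:,2],97); Q=P[P[:,2]>z-band]
    (c,r)=cv2.minEnclosingCircle(Q[:,:2].astype(np.float32)); return np.round([*c,r,z],1)
E
python3 - <<'E'
from h import *
X=np.load("top0.npy"); S=np.load("side0.npy")
f=lambda u,v:X[int(v/1.5),int(u/1.5)].round(0)
for n,u,v in [("potA",533,270),("potB",507,368),("green",522,210)]:pass
for n,c in [("A",(515,270)),("B",(488,368)),("G",(506,210))]:
    g=f(*c); P=top_of(X,g[:2],55); print(n,g,circ(P)); 
    P=top_of(S,g[:2],55); print("  side",circ(P))
for n,pts in dict(sheet=[(275,286),(419,298),(414,360),(269,348)],mat=[(149,263),(212,263),(214,408),(149,410)],board=[(474,248),(540,257),(521,406),(454,397)],stand=[(337,217),(370,236),(350,267),(320,248)],greenbrush=[(425,386)],chisel=[(270,392),(384,396)]).items():
    q=np.array([f(*p) for p in pts]); print(n,q.tolist(),np.nanmean(q,0).round())
    if n=="stand": st=np.nanmean(q,0)
for nm,C in(("top",X),("side",S)):
    P=top_of(C,st[:2],110,85)
    for z in range(90,220,15):
        Q=P[(P[:,2]>=z)&(P[:,2]<z+15)]
        if len(Q)>2: print(nm,z,len(Q),np.median(Q,0).round(1),np.ptp(Q[:,:2],axis=0).round())
P=top_of(C,f(425,386)[:2],60,10); 
for z in range(10,220,30):
    Q=P[(P[:,2]>=z)&(P[:,2]<z+30)]
    if len(Q)>2: print("greenb",z,len(Q),np.median(Q,0).round(1))
a,_=read_camera("top");b,_=read_camera("side")
A=cv2.resize(a[130:280,200:380],(720,600)); save(A,"crop1.png")
B=cv2.resize(b[100:230,190:360],(785,600)); save(B,"crop2.png")
E
```

```text
A [ 632. -350.    8.] [ 620.  -338.2   29.5   93.2]
  side [ 621.  -334.8   31.2   88.4]
B [ 428. -291.   13.] [ 424.9 -281.4   31.7  107. ]
  side [ 426.  -278.8   34.9  104.9]
G [ 760. -333.    9.] [ 746.3 -322.2   29.2   88.3]
  side [ 744.7 -319.7   31.1   84.6]
sheet [[595.0, 151.0, -3.0], [573.0, -149.0, 7.0], [443.0, -141.0, 2.0], [464.0, 158.0, 2.0]] [519.   5.   2.]
mat [[638.0, 412.0, 1.0], [640.0, 282.0, 2.0], [342.0, 266.0, -3.0], [nan, nan, nan]] [540. 320.   0.]
board [[680.0, -267.0, 1.0], [663.0, -407.0, -1.0], [353.0, -359.0, 6.0], [370.0, -221.0, 1.0]] [ 516. -314.    2.]
stand [[727.0, 21.0, 70.0], [690.0, -45.0, 57.0], [634.0, -5.0, 8.0], [675.0, 58.0, 2.0]] [682.   7.  34.]
greenbrush [[391.0, -149.0, 199.0]] [ 391. -149.  199.]
chisel [[376.0, 150.0, 12.0], [369.0, -80.0, 28.0]] [372.  35.  20.]
top 120 6 [673.   -4.5 130. ] [ 6. 17.]
top 135 8 [672.9  -6.3 139.1] [ 7. 15.]
top 150 7 [673.1  -6.7 155. ] [ 9. 17.]
top 165 10 [673.7  -3.1 167.4] [ 9. 19.]
top 180 8 [671.8  -4.  186.3] [ 6. 14.]
top 195 34 [679.1  -3.4 208.1] [20. 16.]
top 210 14 [679.   -3.4 211.3] [14. 14.]
side 90 7 [678.6   1.5  97.3] [6. 6.]
side 105 16 [677.5   5.4 112.3] [16. 11.]
side 120 26 [675.6   5.5 127.2] [19. 14.]
side 135 25 [675.5   5.4 143.9] [17. 18.]
side 150 23 [676.8   5.8 157.8] [14. 13.]
side 165 26 [676.4   5.4 171.8] [20. 13.]
side 180 25 [676.5   5.1 186.8] [16. 15.]
side 195 41 [677.3   3.1 204.8] [19. 18.]
side 210 7 [ 6.806e+02 -4.000e-01  2.110e+02] [10. 14.]
greenb 10 56 [ 386.4 -145.5   24.8]
greenb 40 65 [ 387.4 -148.4   55.4]
greenb 70 19 [ 387.1 -151.7   87.4]
greenb 100 44 [ 386.9 -147.5  116. ]
greenb 130 49 [ 387.8 -147.7  146.5]
greenb 160 55 [ 386.6 -147.8  177.6]
greenb 190 32 [ 388.1 -150.9  198. ]
```

View pics/crop2.png

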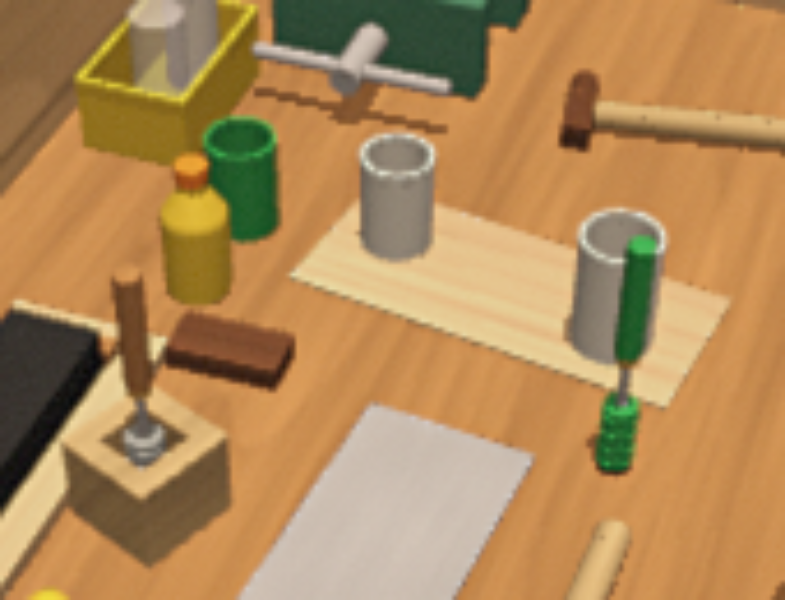

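View pics/crop1.png

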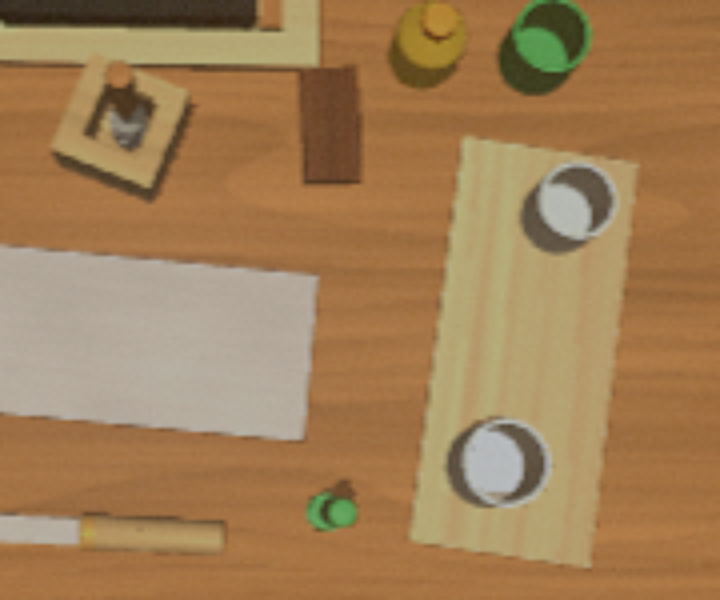

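The crops confirm the targets. The grey-headed, brown-handled brush stands in the stand. The white pots are the medium one at about (620,-337) and the tall one at about (425,-280); the short pot is absent. The green pot and green brush are decoys. I'll move to above the medium pot, turning the fingers to close along x.

```bash
python3 -m creep '{"delta_pos":[[4.5,2.4,0],[4.5,2.4,0],[4.5,2.4,0],[4.5,2.4,0],[4.5,2.4,0]],"dr":[[0,0,7.4],[0,0,7.4],[0,0,7.4],[0,0,7.4],[0,0,7.4]]}' 1
python3 -m creep '{"delta_pos":[[4.5,2.4,0],[4.5,2.4,0],[4.5,2.4,0],[4.5,2.4,0],[4.5,2.4,0]],"dr":[[0,0,7.4],[0,0,7.4],[0,0,7.4],[0,0,7.4],[0,0,7.4]]}'
python3 -m creep '{"delta_pos":[[0,0,0],[0,0,0]],"dr":[[0,0,0],[0,0,0]]}'
```

```text
t: 0.82
eef_pos: [395.4, -454.7, 222.4]
ee_rot: [-2.804, -1.417, 0.0]
force: [0.5, 0.0, 0.9]
grip_width: 87.9
gripper_force: 0.0
t: 1.45
eef_pos: [620.5, -334.7, 222.3]
ee_rot: [-2.209, -2.233, 0.0]
force: [0.3, -0.4, 0.4]
grip_width: 87.8
gripper_force: 0.0
t: 1.7
eef_pos: [618.8, -335.9, 222.1]
ee_rot: [-2.215, -2.227, 0.001]
force: [-0.2, -0.5, -0.2]
grip_width: 87.3
gripper_force: 0.0
```

```bash
python3 -m creep '{"delta_pos":[[0.2,0,-4],[0,0,-4],[0,0,-4],[0,0,-3],[0,0,-2]],"dr":[[0,0,0],[0,0,0],[0,0,0],[0,0,0],[0,0,0]]}'
python3 -m creep '{"delta_pos":[[0,0,0],[0,0,0]],"dr":[[0,0,0],[0,0,0]]}'
python3 -m creep '{"delta_pos":[[0,0,0],[0,0,0],[0,0,0],[0,0,0]],"dr":[[0,0,0],[0,0,0],[0,0,0],[0,0,0]]}' 0.65
python3 -m creep '{"delta_pos":[[0,0,0],[0,0,0],[0,0,0],[0,0,0]],"dr":[[0,0,0],[0,0,0],[0,0,0],[0,0,0]]}'
```

```text
t: 2.33
eef_pos: [619.4, -336.7, 51.3]
ee_rot: [-2.216, -2.225, 0.001]
force: [1.1, -1.0, -0.1]
grip_width: 87.5
gripper_force: 0.0
t: 2.58
eef_pos: [621.6, -336.5, 54.7]
ee_rot: [2.213, 2.226, 0.001]
force: [-0.1, 0.0, 0.1]
grip_width: 87.9
gripper_force: 0.0
t: 3.08
eef_pos: [621.2, -335.7, 53.1]
ee_rot: [2.214, 2.229, -0.0]
force: [-0.9, 0.8, 2.2]
grip_width: 59.7
gripper_force: 30.0
t: 3.58
eef_pos: [621.2, -335.7, 53.1]
ee_rot: [2.214, 2.228, 0.0]
force: [-0.7, 1.6, 4.6]
grip_width: 59.5
gripper_force: 30.0
```

```bash
python3 -m creep '{"delta_pos":[[0,0,1],[0,0,2],[0,0,3],[-1.5,0,2],[-3,1,0]],"dr":[[0,0,0],[0,0,0],[0,0,0],[0,0,0],[0,0,0]]}'
python3 -m creep '{"delta_pos":[[-3.2,3,0],[-2,4,0],[0,5,0],[0,5,0],[0,5,0]],"dr":[[0,0,0],[0,0,0],[0,0,0],[0,0,0],[0,0,0]]}'
python3 -m creep '{"delta_pos":[[0,5,0],[0,5,0],[0,4,0],[0,3,0],[0,1.5,0]],"dr":[[0,0,0],[0,0,0],[0,0,0],[0,0,0],[0,0,0]]}'
python3 -m creep '{"delta_pos":[[0,0,-3],[0,0,-2.5],[0,0,-1],[0,0,-0.5],[0,0,0]],"dr":[[0,0,0],[0,0,0],[0,0,0],[0,0,0],[0,0,0]]}'
python3 -m creep '{"delta_pos":[[0,0,0],[0,0,0]],"dr":[[0,0,0],[0,0,0]]}'
```

```text
t: 4.2
eef_pos: [577.3, -326.6, 136.3]
ee_rot: [2.21, 2.225, 0.002]
force: [-0.8, 0.6, -2.9]
grip_width: 59.8
gripper_force: 30.0
t: 4.82
eef_pos: [524.2, -104.3, 134.0]
ee_rot: [2.214, 2.227, 0.002]
force: [1.3, 0.7, -2.9]
grip_width: 59.7
gripper_force: 30.0
t: 5.45
eef_pos: [524.3, 80.8, 133.7]
ee_rot: [2.212, 2.23, 0.002]
force: [1.5, -0.7, -2.2]
grip_width: 59.5
gripper_force: 30.0
t: 6.08
eef_pos: [524.6, 79.1, 63.4]
ee_rot: [2.214, 2.228, 0.001]
force: [0.7, -1.0, -2.7]
grip_width: 59.2
gripper_force: 30.0
t: 6.32
eef_pos: [524.6, 79.3, 63.5]
ee_rot: [2.214, 2.228, 0.002]
force: [-0.2, 0.2, -2.8]
grip_width: 59.5
gripper_force: 30.0
```

```bash
python3 -m creep '{"delta_pos":[[0,0,-0.4],[0,0,-0.3],[0,0,-0.1],[0,0,0]],"dr":[[0,0,0],[0,0,0],[0,0,0],[0,0,0]]}'
python3 -m creep '{"delta_pos":[[0,0,-0.1],[0,0,-0.05],[0,0,0],[0,0,0]],"dr":[[0,0,0],[0,0,0],[0,0,0],[0,0,0]]}'
```

```text
t: 6.82
eef_pos: [524.0, 79.3, 54.4]
ee_rot: [-2.214, -2.228, 0.001]
force: [-0.1, -0.4, -2.8]
grip_width: 59.5
gripper_force: 30.0
t: 7.32
eef_pos: [524.2, 79.3, 53.2]
ee_rot: [2.214, 2.229, 0.0]
force: [-0.2, -0.5, -3.0]
grip_width: 59.4
gripper_force: 30.0
```

```bash
python3 -m creep '{"delta_pos":[[0,0,-0.05],[0,0,0],[0,0,0]],"dr":[[0,0,0],[0,0,0],[0,0,0]]}'
python3 -m creep '{"delta_pos":[[0,0,-0.05],[0,0,0],[0,0,0]],"dr":[[0,0,0],[0,0,0],[0,0,0]]}'
python3 -m creep '{"delta_pos":[[0,0,-0.05],[0,0,0],[0,0,0]],"dr":[[0,0,0],[0,0,0],[0,0,0]]}'
```

```text
t: 7.7
eef_pos: [524.2, 79.3, 53.1]
ee_rot: [2.214, 2.229, 0.0]
force: [-0.9, -0.1, 1.0]
grip_width: 59.2
gripper_force: 30.0
t: 8.07
eef_pos: [524.2, 79.4, 53.0]
ee_rot: [2.214, 2.229, 0.001]
force: [-2.6, -0.1, 4.9]
grip_width: 59.3
gripper_force: 30.0
t: 8.45
eef_pos: [524.3, 79.3, 53.0]
ee_rot: [2.214, 2.228, 0.001]
force: [-4.8, 0.2, 7.9]
grip_width: 59.4
gripper_force: 30.0
```

```bash
python3 -m creep '{"delta_pos":[[0,0,0.05],[0,0,0],[0,0,0],[0,0,0]],"dr":[[0,0,0],[0,0,0],[0,0,0],[0,0,0]]}' 1
python3 -m creep '{"delta_pos":[[0,0,1.5],[0,0,3.5],[0,0,4],[0,0,4],[0,0,4]],"dr":[[0,0,0],[0,0,0],[0,0,0],[0,0,0],[0,0,0]]}'
python3 -m creep '{"delta_pos":[[0,-3.9,0.2],[0,-4,0],[0,-4,0],[-1,-4,0],[-2,-4,0]],"dr":[[0,0,0],[0,0,0],[0,0,0],[0,0,0],[0,0,0]]}'
python3 -m creep '{"delta_pos":[[-2,-4,0],[-2,-4,0],[-2,-4,0],[-0.8,-4,0],[0,0,0]],"dr":[[0,0,0],[0,0,0],[0,0,0],[0,0,0],[0,0,0]]}'
python3 - <<'E'
from h import *
S=cloud("side"); T=cloud("top")
for c in [(425,-280),(524,80)]:
  for X in(S,T): print(c,circ(top_of(X[1],c,60,60)))
save(S[0],"s1.png",(200,80,400,280),3)
E
```

```text
t: 8.95
eef_pos: [524.1, 79.3, 51.9]
ee_rot: [-2.214, -2.229, 0.0]
force: [-0.9, 0.0, -0.4]
grip_width: 87.7
gripper_force: 0.0
t: 9.57
eef_pos: [524.1, 79.3, 224.8]
ee_rot: [2.213, 2.228, 0.002]
force: [0.5, 0.9, 0.8]
grip_width: 87.8
gripper_force: 0.0
t: 10.2
eef_pos: [493.9, -120.9, 225.1]
ee_rot: [2.213, 2.228, 0.001]
force: [-0.0, -1.2, 0.1]
grip_width: 87.7
gripper_force: 0.0
t: 10.82
eef_pos: [425.3, -281.8, 224.9]
ee_rot: [2.218, 2.224, -0.0]
force: [-0.6, 0.4, 0.3]
grip_width: 88.0
gripper_force: 0.0
(425, -280) [ 412.4 -262.3   55.3  594. ]
(425, -280) [ 424.9 -279.9   59.9  620.3]
(524, 80) [522.7  77.6  31.5  89.7]
(524, 80) [524.1  75.9  29.2  93.4]
```

View pics/s1.png

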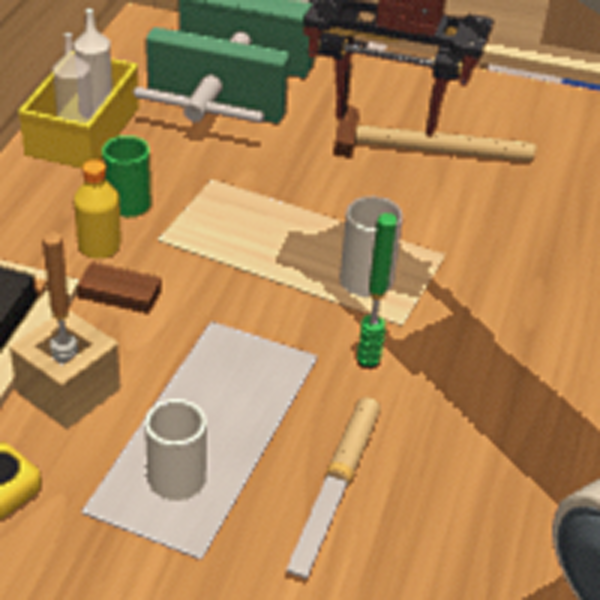

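The medium pot stands on the sheet, at about (176,450) in the crop. The tall pot is still on the board at (372,240).

```bash
sed -i 's/return P\[P\[:,2\]>zmin\]/return P[(P[:,2]>zmin)\&(P[:,2]<zmax)]/; s/zmin=40)/zmin=40,zmax=115)/' h.py
python3 - <<'E'
from h import *
X=cloud("side")[1]; print(circ(top_of(X,(425,-280),60,60)),arm.observe()["eef_pos"])
E
```

```text
[ 424.2 -278.2   35.4  104. ] [ 426.40600001 -279.11006109  224.82782592]
```

```bash
python3 -m creep '{"delta_pos":[[0,0.1,-4],[0,0,-4],[0,0,-4],[0,0,-3],[0,0,-1.3]],"dr":[[0,0,0],[0,0,0],[0,0,0],[0,0,0],[0,0,0]]}'
python3 -m creep '{"delta_pos":[[0,0,0],[0,0,0]],"dr":[[0,0,0],[0,0,0]]}'
python3 -m creep '{"delta_pos":[[0,0,0],[0,0,0],[0,0,0],[0,0,0]],"dr":[[0,0,0],[0,0,0],[0,0,0],[0,0,0]]}' 0.7
python3 -m creep '{"delta_pos":[[0,0,0],[0,0,0]],"dr":[[0,0,0],[0,0,0]]}'
```

```text
t: 11.6
eef_pos: [425.9, -277.0, 59.5]
ee_rot: [-2.21, -2.229, 0.0]
force: [0.4, 0.2, 0.6]
grip_width: 87.8
gripper_force: 0.0
t: 11.85
eef_pos: [427.1, -278.9, 63.0]
ee_rot: [2.212, 2.227, 0.001]
force: [0.2, -0.2, 1.2]
grip_width: 87.6
gripper_force: 0.0
t: 12.35
eef_pos: [426.2, -278.9, 61.7]
ee_rot: [2.214, 2.228, -0.0]
force: [-1.4, 0.9, 3.5]
grip_width: 64.7
gripper_force: 30.0
t: 12.6
eef_pos: [426.2, -278.9, 61.7]
ee_rot: [2.214, 2.228, -0.0]
force: [-1.5, 0.5, 4.1]
grip_width: 64.9
gripper_force: 30.0
```

```bash
python3 -m creep '{"delta_pos":[[0,0,1],[0,0,2],[1,0,3],[3,0,3],[3,0,0]],"dr":[[0,0,0],[0,0,0],[0,0,0],[0,0,0],[0,0,0]]}'
python3 -m creep '{"delta_pos":[[1.8,2,0],[0,4,0],[0,5,0],[0,5,0],[0,4,0]],"dr":[[0,0,0],[0,0,0],[0,0,0],[0,0,0],[0,0,0]]}'
python3 -m creep '{"delta_pos":[[0,2.1,0],[0,0,-3],[0,0,-3],[0,0,-1.5],[0,0,-0.5]],"dr":[[0,0,0],[0,0,0],[0,0,0],[0,0,0],[0,0,0]]}'
python3 -m creep '{"delta_pos":[[0,0,-0.5],[0,0,-0.2],[0,0,-0.1],[0,0,0],[0,0,0]],"dr":[[0,0,0],[0,0,0],[0,0,0],[0,0,0],[0,0,0]]}'
```

```text
t: 13.22
eef_pos: [498.3, -279.5, 156.1]
ee_rot: [2.21, 2.224, 0.002]
force: [0.3, -0.5, -3.3]
grip_width: 64.4
gripper_force: 30.0
t: 13.85
eef_pos: [514.1, -76.7, 152.1]
ee_rot: [2.213, 2.229, 0.001]
force: [0.5, 0.1, -4.0]
grip_width: 64.7
gripper_force: 30.0
t: 14.48
eef_pos: [513.9, -57.6, 70.8]
ee_rot: [-2.214, -2.228, 0.001]
force: [0.1, -0.1, -2.8]
grip_width: 64.8
gripper_force: 30.0
t: 15.1
eef_pos: [514.3, -57.7, 63.4]
ee_rot: [2.214, 2.228, 0.0]
force: [0.3, -0.9, -2.6]
grip_width: 64.3
gripper_force: 30.0
```

```bash
python3 -m creep '{"delta_pos":[[0,0,-0.1],[0,0,-0.05],[0,0,0]],"dr":[[0,0,0],[0,0,0],[0,0,0]]}'
python3 -m creep '{"delta_pos":[[0,0,-0.05],[0,0,0],[0,0,0]],"dr":[[0,0,0],[0,0,0],[0,0,0]]}'
python3 -m creep '{"delta_pos":[[0,0,-0.05],[0,0,0],[0,0,0]],"dr":[[0,0,0],[0,0,0],[0,0,0]]}'
```

```text
t: 15.48
eef_pos: [514.2, -57.7, 61.7]
ee_rot: [2.214, 2.229, 0.0]
force: [-0.2, 0.3, -2.7]
grip_width: 64.9
gripper_force: 30.0
t: 15.85
eef_pos: [514.2, -57.7, 61.7]
ee_rot: [2.214, 2.229, 0.0]
force: [-2.2, 0.7, 3.3]
grip_width: 64.5
gripper_force: 30.0
t: 16.23
eef_pos: [514.2, -57.7, 61.7]
ee_rot: [2.214, 2.228, 0.001]
force: [-4.6, 1.1, 6.3]
grip_width: 64.6
gripper_force: 30.0
```

```bash
python3 -m creep '{"delta_pos":[[0,0,0.05],[0,0,0],[0,0,0],[0,0,0]],"dr":[[0,0,0],[0,0,0],[0,0,0],[0,0,0]]}' 1
python3 -m creep '{"delta_pos":[[0,0,1.5],[0,0,4],[0,0,5],[0,0,5],[0,0,3.4]],"dr":[[0,0,0],[0,0,0],[0,0,0],[0,0,0],[0,0,0]]}'
python3 -m creep '{"delta_pos":[[4,1.4,0],[4,1.4,0],[4,1.4,0],[3,1.1,0],[1.4,0.5,0]],"dr":[[0,0,0],[0,0,0],[0,0,0],[0,0,0],[0,0,0]]}'
python3 -m creep '{"delta_pos":[[0,0,0],[0,0,0]],"dr":[[0,0,0],[0,0,0]]}'
python3 - <<'E'
from h import *
S=cloud("side");T=cloud("top")
P=top_of(S[1],(678,0),60,80,205)
for z in range(95,205,25):
    Q=P[(P[:,2]>=z)&(P[:,2]<z+25)]; print(z,len(Q),np.median(Q,0).round(1),np.percentile(Q[:,:2],[5,95],axis=0).round(1).tolist())
for c in [(514,-58),(524,80)]: print([circ(top_of(X[1],c,70,60)).tolist() for X in (S,T)])
save(S[0],"s2.png",(150,60,350,260),3)
E
```

```text
t: 16.73
eef_pos: [514.2, -57.7, 60.9]
ee_rot: [-2.214, -2.229, 0.0]
force: [0.1, -0.3, -0.3]
grip_width: 88.0
gripper_force: 0.0
t: 17.35
eef_pos: [514.5, -57.7, 254.4]
ee_rot: [2.212, 2.226, 0.004]
force: [0.3, 0.5, -0.4]
grip_width: 87.8
gripper_force: 0.0
t: 17.98
eef_pos: [679.3, 1.1, 250.2]
ee_rot: [-2.213, -2.229, 0.0]
force: [-0.7, 0.2, 0.6]
grip_width: 87.8
gripper_force: 0.0
t: 18.23
eef_pos: [677.8, 0.1, 251.0]
ee_rot: [2.214, 2.228, 0.0]
force: [-0.9, -0.1, 0.4]
grip_width: 87.7
gripper_force: 0.0
95 21 [678.4   3.2 110.3] [[672.8, -3.3], [682.6, 8.8]]
120 43 [675.8   5.2 133. ] [[671.3, -2.5], [686.0, 9.8]]
145 40 [675.7   6.2 157.3] [[671.3, -2.7], [685.7, 9.2]]
170 48 [675.8   5.4 181.4] [[670.8, -3.0], [686.8, 9.1]]
195 16 [676.5   5.6 201.2] [[671.2, 1.1], [688.3, 9.2]]
[[512.6, -58.6, 33.3, 104.2], [513.5, -60.3, 31.6, 108.5]]Traceback (most recent call last):
  File "<stdin>", line 6, in <module>
  File "h.py", line 17, in circ
    z=np.percentile(P[:,2],97); Q=P[P[:,2]>z-band]
    return _quantile_unchecked(
        a, q, axis, out, overwrite_input, method, keepdims, weights)
    return _ureduce(a,
                    func=_quantile_ureduce_func,
    ...<5 lines>...
                    overwrite_input=overwrite_input,
                    method=method)
    r = func(a, **kwargs)
    result = _quantile(arr,
                       quantiles=q,
    ...<2 lines>...
                       out=out,
                       weights=wgt)
    slices_having_nans = np.isnan(arr[-1, ...])
                                  ~~~^^^^^^^^^
IndexError: index -1 is out of bounds for axis 0 with size 0
```

Run:
```python
from h import *
S=cloud("side");save(S[0],"s2.png",None,1.5)
T=cloud("top"); P=top_of(T[1],(524,80),110,60); print(len(P)); 
if len(P): print(circ(P))
```

```text
0
```

View pics/s2.png

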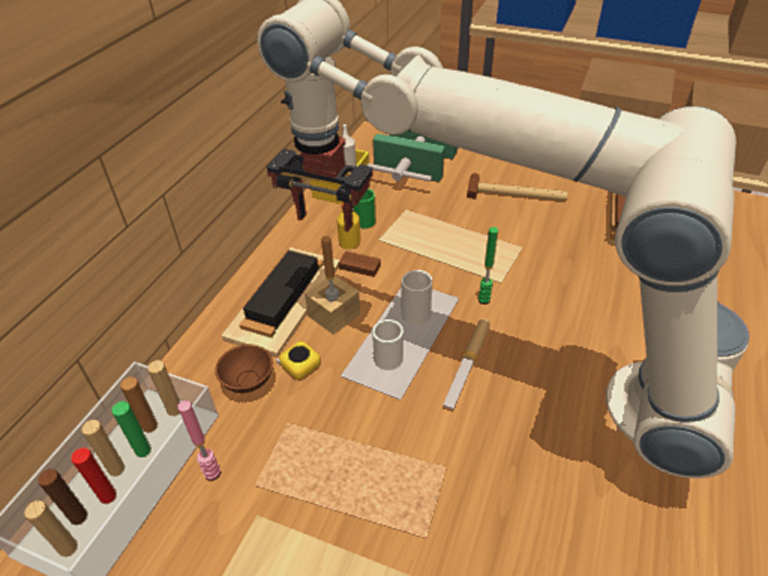

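Side view: both white pots stand on the sheet at (417,297) and (388,345). The brush stands upright in the stand at (328,262), under the gripper. I'll descend and grip it.

```bash
python3 -m creep '{"delta_pos":[[0.1,0,-3],[0,0,-3],[0,0,-2.5],[0,0,-1.5],[0,0,-0.5]],"dr":[[0,0,0],[0,0,0],[0,0,0],[0,0,0],[0,0,0]]}'
python3 -m creep '{"delta_pos":[[0,0,0],[0,0,0]],"dr":[[0,0,0],[0,0,0]]}'
python3 -m creep '{"delta_pos":[[0,0,0],[0,0,0],[0,0,0],[0,0,0],[0,0,0]],"dr":[[0,0,0],[0,0,0],[0,0,0],[0,0,0],[0,0,0]]}' 0.2
python3 -m creep '{"delta_pos":[[0,0,0],[0,0,0],[0,0,0],[0,0,0]],"dr":[[0,0,0],[0,0,0],[0,0,0],[0,0,0]]}'
python3 - <<'E'
from h import *
S=cloud("side")
for c in [(514,-58),(524,80)]: print(circ(top_of(S[1],c,70,60)).tolist())
E
```

```text
t: 19.05
eef_pos: [678.7, 0.2, 144.5]
ee_rot: [-2.214, -2.228, 0.001]
force: [-0.1, 0.1, -0.0]
grip_width: 88.0
gripper_force: 0.0
t: 19.3
eef_pos: [679.7, 0.3, 146.7]
ee_rot: [2.213, 2.228, 0.002]
force: [-0.7, 0.8, 0.3]
grip_width: 87.8
gripper_force: 0.0
t: 19.92
eef_pos: [679.1, 0.3, 145.1]
ee_rot: [-2.214, -2.229, 0.0]
force: [0.2, -0.4, -0.1]
grip_width: 41.5
gripper_force: 0.0
t: 20.42
eef_pos: [679.1, 0.3, 145.1]
ee_rot: [-2.214, -2.229, 0.0]
force: [-0.5, 0.3, 1.2]
grip_width: 19.8
gripper_force: 30.0
[515.1, -57.9, 33.8, 105.1]
[522.2, 77.4, 31.5, 90.4]
```

```bash
python3 -m creep '{"delta_pos":[[0,0,0.5],[0,0,2],[0,0,3],[0,0,4],[0,0,3]],"dr":[[0,0,0],[0,0,0],[0,0,0],[0,0,0],[0,0,0]]}'
python3 -m creep '{"delta_pos":[[-1.5,0.8,0],[-3,1.6,0],[-4,2,0],[-4,2,0],[-3,1.5,0]],"dr":[[0,0,0],[0,0,0],[0,0,0],[0,0,0],[0,0,0]]}'
python3 -m creep '{"delta_pos":[[0,0,0],[0,0,0],[0,0,0]],"dr":[[0,0,0],[0,0,0],[0,0,0]]}'
python3 - <<'E'
from h import *
S=cloud("side");T=cloud("top"); e=arm.observe()["eef_pos"];print(e)
P=top_of(S[1],e[:2],60,115,245)
for z in range(120,245,20):
    Q=P[(P[:,2]>=z)&(P[:,2]<z+20)]
    if len(Q): print(z,len(Q),np.median(Q,0).round(1))
for c in [(514,-58),(524,80)]: print(circ(top_of(S[1],c,70,60,112)).tolist())
save(S[0],"s3.png",(200,130,360,280),4)
E
```

```text
t: 21.1
eef_pos: [679.3, 0.3, 274.3]
ee_rot: [2.212, 2.227, 0.004]
force: [0.2, 0.0, -0.4]
grip_width: 20.0
gripper_force: 30.0
t: 21.72
eef_pos: [522.8, 80.0, 272.5]
ee_rot: [2.212, 2.228, 0.004]
force: [0.2, 0.2, -0.2]
grip_width: 19.6
gripper_force: 30.0
t: 22.1
eef_pos: [524.9, 78.8, 270.1]
ee_rot: [2.215, 2.228, -0.0]
force: [1.2, 0.5, -0.9]
grip_width: 19.6
gripper_force: 30.0
[524.73512309  78.85311177 269.77027839]
120 13 [518.7  85.9 137. ]
140 55 [520.6  86.7 149.9]
160 48 [520.   86.7 170.6]
180 80 [521.7  81.9 191.5]
200 17 [524.4  78.8 208.6]
220 18 [522.5  80.8 235.4]
240 9 [521.1  85.3 243.2]
[514.9, -58.0, 33.9, 104.1]
[523.1, 78.3, 31.5, 90.1]
```

View pics/s3.png

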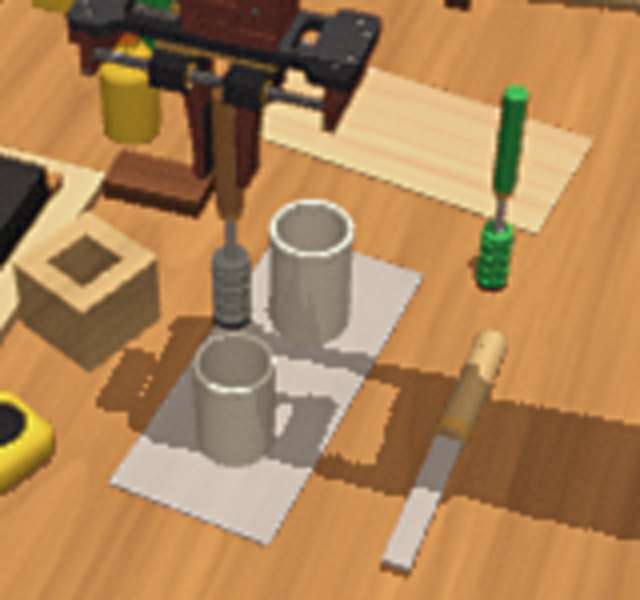

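The brush hangs vertical (head at (233,320)), just above the medium pot's mouth (235,360). I'll lower it now.

```bash
python3 -m creep '{"delta_pos":[[0,0,-2],[0,0,-3],[0,0,-3],[0,0,-2.5],[0,0,-1]],"dr":[[0,0,0],[0,0,0],[0,0,0],[0,0,0],[0,0,0]]}'
python3 -m creep '{"delta_pos":[[0,0,-0.5],[0,0,-0.2],[0,0,0],[0,0,0]],"dr":[[0,0,0],[0,0,0],[0,0,0],[0,0,0]]}'
python3 -m creep '{"delta_pos":[[0,0,-0.1],[0,0,-0.1],[0,0,0],[0,0,0]],"dr":[[0,0,0],[0,0,0],[0,0,0],[0,0,0]]}'
```

```text
t: 22.82
eef_pos: [523.7, 79.0, 152.9]
ee_rot: [-2.213, -2.227, 0.004]
force: [-0.4, 0.3, -0.9]
grip_width: 19.9
gripper_force: 30.0
t: 23.32
eef_pos: [524.5, 79.3, 148.9]
ee_rot: [2.214, 2.228, 0.002]
force: [0.9, 0.1, -1.1]
grip_width: 19.9
gripper_force: 30.0
t: 23.82
eef_pos: [524.1, 79.3, 146.1]
ee_rot: [-2.214, -2.229, 0.0]
force: [0.1, -0.5, -0.8]
grip_width: 19.2
gripper_force: 30.0
```

```bash
python3 -m creep '{"delta_pos":[[0,0,-0.05],[0,0,0],[0,0,0]],"dr":[[0,0,0],[0,0,0],[0,0,0]]}'
python3 -m creep '{"delta_pos":[[0,0,-0.05],[0,0,0],[0,0,0]],"dr":[[0,0,0],[0,0,0],[0,0,0]]}'
python3 -m creep '{"delta_pos":[[0,0,-0.05],[0,0,0],[0,0,0]],"dr":[[0,0,0],[0,0,0],[0,0,0]]}'
```

```text
t: 24.2
eef_pos: [524.1, 79.3, 145.6]
ee_rot: [-2.214, -2.229, 0.0]
force: [0.5, -0.6, -0.3]
grip_width: 19.5
gripper_force: 30.0
t: 24.58
eef_pos: [524.1, 79.3, 145.1]
ee_rot: [-2.214, -2.229, 0.0]
force: [0.1, 0.4, 0.6]
grip_width: 19.6
gripper_force: 30.0
t: 24.95
eef_pos: [524.2, 79.3, 145.1]
ee_rot: [2.214, 2.229, 0.001]
force: [-2.2, -0.6, 2.4]
grip_width: 19.3
gripper_force: 30.0
```

```bash
python3 -m creep '{"delta_pos":[[0,0,1],[0,0,2],[0,0,2],[0,0,1.5],[0,0,0]],"dr":[[0,0,0],[0,0,0],[0,0,0],[0,0,0],[0,0,0]]}'
python3 -m creep '{"delta_pos":[[0,0,0],[0,0,-2],[0,0,-2],[0,0,-1.3],[0,0,-0.5]],"dr":[[0,0,0],[0,0,0],[0,0,0],[0,0,0],[0,0,0]]}'
python3 -m creep '{"delta_pos":[[0,0,-0.3],[0,0,-0.2],[0,0,0],[0,0,0]],"dr":[[0,0,0],[0,0,0],[0,0,0],[0,0,0]]}'
python3 -m creep '{"delta_pos":[[0,0,-0.1],[0,0,-0.05],[0,0,0],[0,0,0]],"dr":[[0,0,0],[0,0,0],[0,0,0],[0,0,0]]}'
```

```text
t: 25.58
eef_pos: [524.9, 79.4, 211.9]
ee_rot: [2.213, 2.227, 0.004]
force: [0.2, -0.0, -0.9]
grip_width: 19.9
gripper_force: 30.0
t: 26.2
eef_pos: [523.4, 79.3, 149.6]
ee_rot: [-2.213, -2.227, 0.003]
force: [-0.2, -0.8, -0.4]
grip_width: 20.0
gripper_force: 30.0
t: 26.7
eef_pos: [524.4, 79.4, 147.1]
ee_rot: [2.214, 2.228, 0.001]
force: [0.2, 0.4, -0.4]
grip_width: 19.5
gripper_force: 30.0
t: 27.2
eef_pos: [524.1, 79.3, 145.1]
ee_rot: [-2.214, -2.229, 0.0]
force: [1.0, 0.2, -0.6]
grip_width: 19.4
gripper_force: 30.0
```

```bash
python3 -m creep '{"delta_pos":[[0,0,-0.05],[0,0,0],[0,0,0]],"dr":[[0,0,0],[0,0,0],[0,0,0]]}'
python3 -m creep '{"delta_pos":[[0,0,-0.05],[0,0,0],[0,0,0]],"dr":[[0,0,0],[0,0,0],[0,0,0]]}'
python3 -m creep '{"delta_pos":[[0,0,-0.05],[0,0,0],[0,0,0]],"dr":[[0,0,0],[0,0,0],[0,0,0]]}'
```

```text
t: 27.58
eef_pos: [524.2, 79.3, 145.1]
ee_rot: [2.214, 2.228, 0.001]
force: [-1.2, -0.2, 2.2]
grip_width: 19.5
gripper_force: 30.0
t: 27.95
eef_pos: [524.3, 79.3, 145.1]
ee_rot: [2.214, 2.228, 0.001]
force: [-1.3, 0.8, 5.6]
grip_width: 19.7
gripper_force: 30.0
t: 28.32
eef_pos: [524.3, 79.3, 145.1]
ee_rot: [2.214, 2.228, 0.002]
force: [-2.0, 0.2, 7.9]
grip_width: 19.6
gripper_force: 30.0
```

Both strokes reached the bottom. Next I'll lift straight out, move above the tall pot and check where it is.

```bash
python3 -m creep '{"delta_pos":[[0,0,1],[0,0,3],[0,0,4],[0,0,4],[0,0,1]],"dr":[[0,0,0],[0,0,0],[0,0,0],[0,0,0],[0,0,0]]}'
python3 -m creep '{"delta_pos":[[0,-2,0],[0,-4,0],[-0.5,-4,0],[-0.5,-3,0],[0,-0.7,0]],"dr":[[0,0,0],[0,0,0],[0,0,0],[0,0,0],[0,0,0]]}'
python3 -m creep '{"delta_pos":[[0,0,0],[0,0,0]],"dr":[[0,0,0],[0,0,0]]}'
python3 - <<'E'
from h import *
S=cloud("side");print(arm.observe()["eef_pos"])
for c in [(514,-58),(524,80)]: print(circ(top_of(S[1],c,70,60,110)).tolist())
save(S[0],"s4.png",(200,130,360,280),4)
E
```

```text
t: 28.95
eef_pos: [525.0, 79.4, 276.6]
ee_rot: [2.212, 2.226, 0.006]
force: [0.2, -0.6, -0.6]
grip_width: 19.7
gripper_force: 30.0
t: 29.58
eef_pos: [513.7, -59.1, 271.9]
ee_rot: [-2.216, -2.225, 0.002]
force: [-0.3, -0.3, -1.1]
grip_width: 19.5
gripper_force: 30.0
t: 29.82
eef_pos: [514.3, -56.7, 273.2]
ee_rot: [-2.212, -2.229, 0.0]
force: [-0.4, 0.0, -0.9]
grip_width: 19.5
gripper_force: 30.0
[514.29359062 -56.67620714 273.33038359]
[513.4, -58.1, 32.6, 104.1]
[522.8, 77.6, 30.5, 90.7]
```

View pics/s4.png

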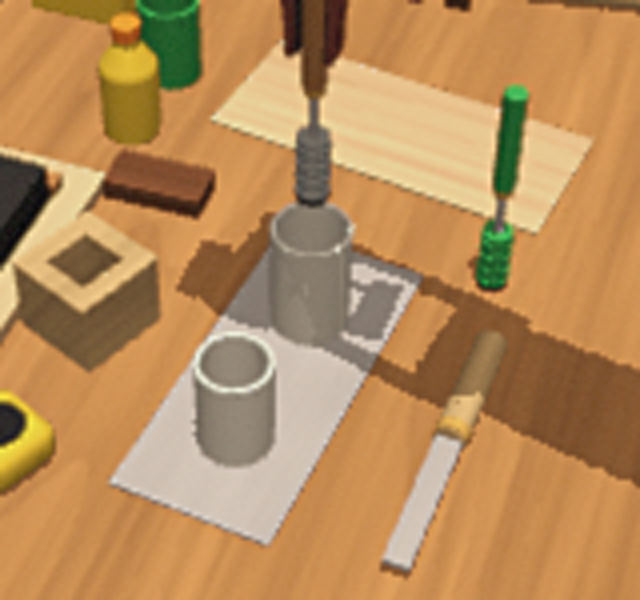

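The brush head (313,195) is over the tall pot's mouth (312,235), and neither pot has moved. I'll lower it.

```bash
python3 -m creep '{"delta_pos":[[0,0,-2],[0,0,-3],[0,0,-3],[0,0,-2.5],[0,0,-1]],"dr":[[0,0,0],[0,0,0],[0,0,0],[0,0,0],[0,0,0]]}'
python3 -m creep '{"delta_pos":[[0,0,-0.5],[0,0,-0.4],[0,0,0],[0,0,0]],"dr":[[0,0,0],[0,0,0],[0,0,0],[0,0,0]]}'
python3 -m creep '{"delta_pos":[[0,0,-0.1],[0,0,-0.05],[0,0,0],[0,0,0]],"dr":[[0,0,0],[0,0,0],[0,0,0],[0,0,0]]}'
```

```text
t: 30.5
eef_pos: [513.6, -56.7, 156.8]
ee_rot: [-2.211, -2.229, 0.002]
force: [0.4, -0.2, 0.1]
grip_width: 19.6
gripper_force: 30.0
t: 31.0
eef_pos: [514.4, -57.7, 150.3]
ee_rot: [2.214, 2.228, 0.001]
force: [0.3, 1.0, -0.1]
grip_width: 19.6
gripper_force: 30.0
t: 31.5
eef_pos: [514.2, -57.7, 148.1]
ee_rot: [2.214, 2.229, -0.0]
force: [-0.1, 0.1, 0.4]
grip_width: 19.6
gripper_force: 30.0
```

```bash
python3 -m creep '{"delta_pos":[[0,0,-0.1],[0,0,-0.1],[0,0,-0.05],[0,0,0],[0,0,0]],"dr":[[0,0,0],[0,0,0],[0,0,0],[0,0,0],[0,0,0]]}'
python3 -m creep '{"delta_pos":[[0,0,-0.05],[0,0,0],[0,0,0]],"dr":[[0,0,0],[0,0,0],[0,0,0]]}'
python3 -m creep '{"delta_pos":[[0,0,-0.05],[0,0,0],[0,0,0]],"dr":[[0,0,0],[0,0,0],[0,0,0]]}'
python3 -m creep '{"delta_pos":[[0,0,-0.05],[0,0,0],[0,0,0]],"dr":[[0,0,0],[0,0,0],[0,0,0]]}'
```

```text
t: 32.12
eef_pos: [514.2, -57.7, 145.7]
ee_rot: [2.214, 2.229, 0.0]
force: [0.7, -0.2, -0.8]
grip_width: 19.7
gripper_force: 30.0
t: 32.5
eef_pos: [514.1, -57.7, 145.1]
ee_rot: [-2.214, -2.229, 0.0]
force: [0.7, -0.1, 0.0]
grip_width: 19.7
gripper_force: 30.0
t: 32.88
eef_pos: [514.2, -57.7, 145.1]
ee_rot: [2.214, 2.228, 0.0]
force: [-1.0, -0.2, 3.3]
grip_width: 19.6
gripper_force: 30.0
t: 33.25
eef_pos: [514.3, -57.7, 145.1]
ee_rot: [2.214, 2.228, 0.001]
force: [-1.8, -0.5, 6.1]
grip_width: 19.5
gripper_force: 30.0
```

```bash
python3 -m creep '{"delta_pos":[[0,0,1],[0,0,2.5],[0,0,2.5],[0,0,2],[0,0,0]],"dr":[[0,0,0],[0,0,0],[0,0,0],[0,0,0],[0,0,0]]}'
python3 -m creep '{"delta_pos":[[0,0,0],[0,0,-2.5],[0,0,-2.5],[0,0,-1.7],[0,0,-0.6]],"dr":[[0,0,0],[0,0,0],[0,0,0],[0,0,0],[0,0,0]]}'
python3 -m creep '{"delta_pos":[[0,0,-0.3],[0,0,-0.2],[0,0,0],[0,0,0]],"dr":[[0,0,0],[0,0,0],[0,0,0],[0,0,0]]}'
python3 -m creep '{"delta_pos":[[0,0,-0.1],[0,0,0],[0,0,0]],"dr":[[0,0,0],[0,0,0],[0,0,0]]}'
python3 -m creep '{"delta_pos":[[0,0,-0.05],[0,0,0],[0,0,0]],"dr":[[0,0,0],[0,0,0],[0,0,0]]}'
python3 -m creep '{"delta_pos":[[0,0,-0.05],[0,0,0],[0,0,0]],"dr":[[0,0,0],[0,0,0],[0,0,0]]}'
```

```text
t: 33.88
eef_pos: [514.9, -57.8, 226.0]
ee_rot: [2.212, 2.227, 0.003]
force: [0.2, -0.7, -0.8]
grip_width: 19.8
gripper_force: 30.0
t: 34.5
eef_pos: [513.4, -57.5, 149.2]
ee_rot: [-2.212, -2.227, 0.003]
force: [-0.2, 0.2, 0.1]
grip_width: 19.8
gripper_force: 30.0
t: 35.0
eef_pos: [514.4, -57.7, 146.7]
ee_rot: [2.214, 2.228, 0.001]
force: [0.1, 0.0, -0.4]
grip_width: 19.6
gripper_force: 30.0
t: 35.38
eef_pos: [514.2, -57.7, 145.1]
ee_rot: [2.214, 2.229, -0.0]
force: [0.6, -0.4, 0.1]
grip_width: 19.5
gripper_force: 30.0
t: 35.75
eef_pos: [514.2, -57.7, 145.1]
ee_rot: [2.214, 2.228, 0.0]
force: [-1.2, -0.4, 3.1]
grip_width: 19.6
gripper_force: 30.0
t: 36.12
eef_pos: [514.3, -57.7, 145.1]
ee_rot: [2.214, 2.228, 0.001]
force: [-1.8, 0.8, 5.8]
grip_width: 19.7
gripper_force: 30.0
```

```bash
python3 -m creep '{"delta_pos":[[0,0,1],[0,0,3],[0,0,4],[0,0,4],[0,0,1]],"dr":[[0,0,0],[0,0,0],[0,0,0],[0,0,0],[0,0,0]]}'
python3 -m creep '{"delta_pos":[[2,0.7,0],[4,1.4,0],[4.5,1.6,0],[4,1.4,0],[2,0.7,0]],"dr":[[0,0,0],[0,0,0],[0,0,0],[0,0,0],[0,0,0]]}'
python3 -m creep '{"delta_pos":[[0,0,0],[0,0,0],[0,0,0]],"dr":[[0,0,0],[0,0,0],[0,0,0]]}'
python3 - <<'E'
from h import *
S=cloud("side");T=cloud("top")
for X in(S[1],T[1]):
    P=top_of(X,(680,0),70,58,80)
    r=cv2.minAreaRect(P[:,:2].astype(np.float32)); print(len(P),r)
save(S[0],"s5.png",(170,120,330,270),4)
E
```

```text
t: 36.75
eef_pos: [515.0, -57.8, 277.2]
ee_rot: [2.211, 2.226, 0.004]
force: [-0.1, 0.4, 0.4]
grip_width: 19.6
gripper_force: 30.0
t: 37.38
eef_pos: [680.5, 1.2, 270.4]
ee_rot: [-2.211, -2.227, 0.004]
force: [-0.1, -0.6, -0.9]
grip_width: 19.6
gripper_force: 30.0
t: 37.75
eef_pos: [678.5, -0.1, 274.6]
ee_rot: [2.214, 2.228, 0.0]
force: [-0.4, -0.3, -0.8]
grip_width: 19.5
gripper_force: 30.0
452 ((678.6954956054688, 3.8107986450195312), (83.132568359375, 84.47867584228516), 68.77164459228516)
113 ((668.7947387695312, 6.850490570068359), (81.81700897216797, 57.51060104370117), 0.7707381844520569)
```

View pics/s5.png

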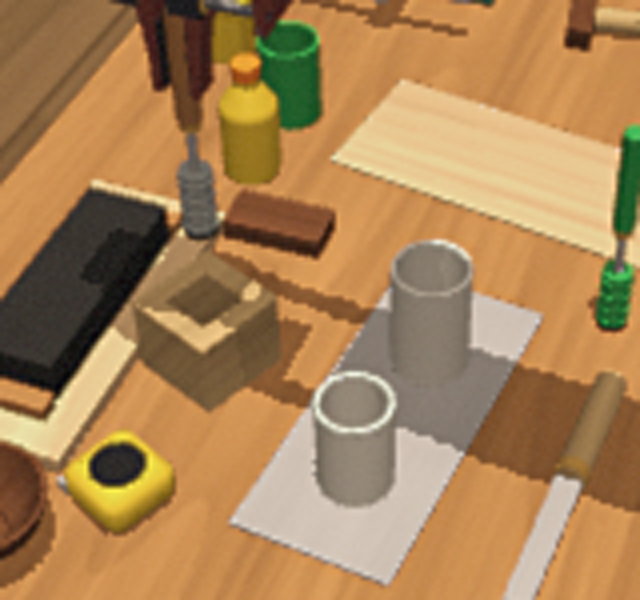

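The brush is above the stand's well at (205,300). The stand's centre is about (679,4).

```bash
python3 -m creep '{"delta_pos":[[0,0.2,-2],[0,0,-3],[0,0,-3],[0,0,-2.5],[0,0,-1]],"dr":[[0,0,0],[0,0,0],[0,0,0],[0,0,0],[0,0,0]]}'
python3 -m creep '{"delta_pos":[[0,0,-0.5],[0,0,-0.3],[0,0,-0.1],[0,0,0],[0,0,0]],"dr":[[0,0,0],[0,0,0],[0,0,0],[0,0,0],[0,0,0]]}'
python3 -m creep '{"delta_pos":[[0,0,-0.05],[0,0,0],[0,0,0]],"dr":[[0,0,0],[0,0,0],[0,0,0]]}'
```

```text
t: 38.48
eef_pos: [678.2, 2.1, 157.5]
ee_rot: [-2.213, -2.227, 0.003]
force: [0.2, 0.1, -1.2]
grip_width: 19.7
gripper_force: 30.0
t: 39.1
eef_pos: [679.3, 2.3, 150.6]
ee_rot: [2.214, 2.228, 0.001]
force: [-0.7, 0.0, -0.1]
grip_width: 19.8
gripper_force: 30.0
t: 39.48
eef_pos: [679.2, 2.3, 149.6]
ee_rot: [-2.214, -2.229, 0.0]
force: [0.2, 0.5, -0.5]
grip_width: 19.5
gripper_force: 30.0
```

```bash
python3 -m creep '{"delta_pos":[[0,0,-0.2],[0,0,-0.1],[0,0,-0.1],[0,0,0],[0,0,0]],"dr":[[0,0,0],[0,0,0],[0,0,0],[0,0,0],[0,0,0]]}'
python3 -m creep '{"delta_pos":[[0,0,-0.05],[0,0,0],[0,0,0]],"dr":[[0,0,0],[0,0,0],[0,0,0]]}'
python3 -m creep '{"delta_pos":[[0,0,-0.05],[0,0,0],[0,0,0]],"dr":[[0,0,0],[0,0,0],[0,0,0]]}'
```

```text
t: 40.1
eef_pos: [679.2, 2.3, 145.7]
ee_rot: [2.214, 2.229, 0.0]
force: [-0.2, 0.8, -0.9]
grip_width: 19.4
gripper_force: 30.0
t: 40.48
eef_pos: [679.2, 2.4, 145.1]
ee_rot: [-2.214, -2.229, -0.0]
force: [0.3, -0.5, -0.1]
grip_width: 19.4
gripper_force: 30.0
t: 40.85
eef_pos: [679.2, 2.3, 145.1]
ee_rot: [2.214, 2.228, 0.001]
force: [-0.3, -0.5, 2.3]
grip_width: 19.4
gripper_force: 30.0
```

```bash
python3 -m creep '{"delta_pos":[[0,0,0],[0,0,0],[0,0,0],[0,0,0],[0,0,0]],"dr":[[0,0,0],[0,0,0],[0,0,0],[0,0,0],[0,0,0]]}' 1
python3 -m creep '{"delta_pos":[[0,0,0],[0,0,0],[0,0,0],[0,0,0]],"dr":[[0,0,0],[0,0,0],[0,0,0],[0,0,0]]}'
python3 -m creep '{"delta_pos":[[0,0,1],[0,0,3],[0,0,4],[0,0,3],[0,0,0]],"dr":[[0,0,0],[0,0,0],[0,0,0],[0,0,0],[0,0,0]]}'
python3 -m creep '{"delta_pos":[[-2,1,0],[-4,2,0],[-4,2,0],[-4,2,0],[-1.5,0.7,0]],"dr":[[0,0,0],[0,0,0],[0,0,0],[0,0,0],[0,0,0]]}'
python3 -m creep '{"delta_pos":[[0,0,0],[0,0,0],[0,0,0]],"dr":[[0,0,0],[0,0,0],[0,0,0]]}'
python3 - <<'E'
from h import *
S=cloud("side")
for c in [(514,-58),(524,80)]: print(circ(top_of(S[1],c,70,60,110)).tolist())
M=S[1]
col=S[0].astype(int); mask=(col[...,0]>150)&(col[...,0]-col[...,2]>40)&(abs(M[...,2])<12)&(abs(M[...,0]-490)<200)&(abs(M[...,1]-340)<100)
save(S[0],"s6.png",None,1.5)
E
```

```text
t: 41.48
eef_pos: [679.1, 2.3, 144.5]
ee_rot: [-2.214, -2.229, 0.0]
force: [-0.3, -0.4, -0.5]
grip_width: 66.2
gripper_force: 0.0
t: 41.98
eef_pos: [679.1, 2.3, 144.6]
ee_rot: [-2.214, -2.229, 0.0]
force: [-0.7, 0.1, -0.4]
grip_width: 87.6
gripper_force: 0.0
t: 42.6
eef_pos: [680.1, 2.3, 259.1]
ee_rot: [2.21, 2.225, 0.008]
force: [0.1, -0.3, -0.2]
grip_width: 88.0
gripper_force: 0.0
t: 43.22
eef_pos: [522.5, 80.1, 253.7]
ee_rot: [-2.212, -2.23, 0.001]
force: [0.2, 0.6, -0.0]
grip_width: 87.6
gripper_force: 0.0
t: 43.6
eef_pos: [525.0, 78.7, 253.9]
ee_rot: [-2.215, -2.227, 0.001]
force: [-0.0, -0.8, -0.2]
grip_width: 87.6
gripper_force: 0.0
[513.2, -57.6, 32.5, 104.1]
[523.6, 78.6, 29.9, 90.6]
```

View pics/s6.png

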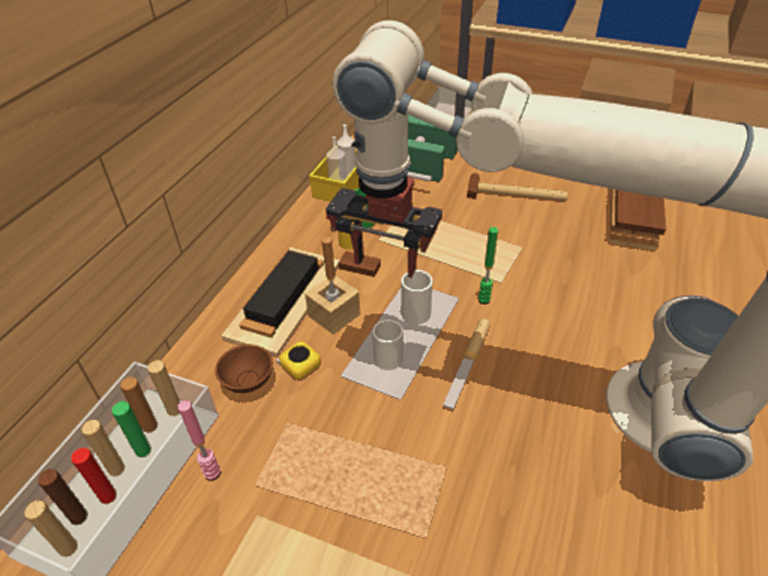

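The brush is back upright in the stand (329,265). The mat corners are at (291,424), (445,465), (427,534) and (257,487). I'll grip the medium pot.

```bash
python3 - <<'E'
from h import *
X=np.load("side0.npy"); q=np.array([X[int(v/1.5),int(u/1.5)] for u,v in[(291,426),(442,466),(425,531),(260,486)]]);print(q.round(),q.mean(0))
E
python3 -m creep '{"delta_pos":[[0,0,-4],[0,0,-5],[0,0,-5],[0,0,-4],[0,0,-2]],"dr":[[0,0,0],[0,0,0],[0,0,0],[0,0,0],[0,0,0]]}'
python3 -m creep '{"delta_pos":[[0,0,0],[0,0,0]],"dr":[[0,0,0],[0,0,0]]}'
python3 -m creep '{"delta_pos":[[0,0,0],[0,0,0],[0,0,0],[0,0,0]],"dr":[[0,0,0],[0,0,0],[0,0,0],[0,0,0]]}' 0.65
python3 -m creep '{"delta_pos":[[0,0,0],[0,0,0]],"dr":[[0,0,0],[0,0,0]]}'
```

```text
[[629. 288.   6.]
 [351. 264.   3.]
 [340. 384.   4.]
 [623. 411.   5.]] [486.04578344 336.40111432   4.69675609]
t: 44.28
eef_pos: [523.2, 78.9, 51.7]
ee_rot: [-2.213, -2.226, 0.005]
force: [-0.4, 0.4, 0.7]
grip_width: 87.8
gripper_force: 0.0
t: 44.52
eef_pos: [525.4, 79.4, 56.7]
ee_rot: [2.213, 2.227, 0.004]
force: [0.4, 0.9, 0.4]
grip_width: 88.0
gripper_force: 0.0
t: 45.02
eef_pos: [524.3, 79.4, 55.1]
ee_rot: [2.214, 2.229, 0.001]
force: [-1.4, -0.3, 2.5]
grip_width: 59.4
gripper_force: 30.0
t: 45.28
eef_pos: [524.3, 79.4, 55.1]
ee_rot: [2.214, 2.229, 0.001]
force: [-1.6, -0.4, 3.7]
grip_width: 59.4
gripper_force: 30.0
```

```bash
python3 -m creep '{"delta_pos":[[0,0,1],[0,0,2],[0,0,3],[0.4,2,2],[1,4,0]],"dr":[[0,0,0],[0,0,0],[0,0,0],[0,0,0],[0,0,0]]}'
python3 -m creep '{"delta_pos":[[1,5,0],[1,5,0],[0,5,0],[0,4,0],[0,1.5,0]],"dr":[[0,0,0],[0,0,0],[0,0,0],[0,0,0],[0,0,0]]}'
python3 -m creep '{"delta_pos":[[0,0,-2],[0,0,-2.5],[0,0,-1.5],[0,0,-0.8],[0,0,0]],"dr":[[0,0,0],[0,0,0],[0,0,0],[0,0,0],[0,0,0]]}'
python3 -m creep '{"delta_pos":[[0,0,-0.4],[0,0,-0.2],[0,0,0],[0,0,0]],"dr":[[0,0,0],[0,0,0],[0,0,0],[0,0,0]]}'
```

```text
t: 45.9
eef_pos: [539.7, 139.1, 138.8]
ee_rot: [2.214, 2.223, 0.007]
force: [0.5, -0.1, -2.5]
grip_width: 59.6
gripper_force: 30.0
t: 46.52
eef_pos: [557.7, 346.6, 135.1]
ee_rot: [-2.211, -2.231, -0.0]
force: [0.0, -0.0, -3.6]
grip_width: 59.1
gripper_force: 30.0
t: 47.15
eef_pos: [558.1, 343.6, 66.1]
ee_rot: [-2.215, -2.228, 0.001]
force: [-0.2, -1.7, -1.6]
grip_width: 59.5
gripper_force: 30.0
t: 47.65
eef_pos: [558.2, 344.4, 60.9]
ee_rot: [2.214, 2.229, 0.001]
force: [-0.0, -1.1, -2.5]
grip_width: 59.2
gripper_force: 30.0
```

```bash
python3 -m creep '{"delta_pos":[[0,0,-0.3],[0,0,-0.1],[0,0,-0.05],[0,0,0],[0,0,0]],"dr":[[0,0,0],[0,0,0],[0,0,0],[0,0,0],[0,0,0]]}'
python3 -m creep '{"delta_pos":[[0,0,-0.1],[0,0,0],[0,0,0]],"dr":[[0,0,0],[0,0,0],[0,0,0]]}'
python3 -m creep '{"delta_pos":[[0,0,-0.05],[0,0,0],[0,0,0]],"dr":[[0,0,0],[0,0,0],[0,0,0]]}'
```

```text
t: 48.28
eef_pos: [558.2, 344.3, 56.2]
ee_rot: [-2.214, -2.229, -0.0]
force: [0.2, 0.3, -3.2]
grip_width: 59.4
gripper_force: 30.0
t: 48.65
eef_pos: [558.2, 344.4, 55.2]
ee_rot: [2.214, 2.229, 0.0]
force: [-0.8, 0.4, -2.4]
grip_width: 59.7
gripper_force: 30.0
t: 49.02
eef_pos: [558.2, 344.4, 55.2]
ee_rot: [2.214, 2.229, 0.001]
force: [-1.7, 0.1, 1.8]
grip_width: 59.4
gripper_force: 30.0
```

```bash
python3 -m creep '{"delta_pos":[[0,0,0],[0,0,0],[0,0,0],[0,0,0]],"dr":[[0,0,0],[0,0,0],[0,0,0],[0,0,0]]}' 1
python3 -m creep '{"delta_pos":[[0,0,1.5],[0,0,3.5],[0,0,4],[0,0,4],[0,0,4]],"dr":[[0,0,0],[0,0,0],[0,0,0],[0,0,0],[0,0,0]]}'
python3 -m creep '{"delta_pos":[[-1.4,-4,0],[-1,-5,0],[-1,-5,0],[-1,-5,0],[0,-5,0]],"dr":[[0,0,0],[0,0,0],[0,0,0],[0,0,0],[0,0,0]]}'
python3 -m creep '{"delta_pos":[[0,-5,0],[0,-5,0],[0,-4,0],[0,-2.2,0],[0,0,0]],"dr":[[0,0,0],[0,0,0],[0,0,0],[0,0,0],[0,0,0]]}'
python3 -m creep '{"delta_pos":[[0,0,0],[0,0,0]],"dr":[[0,0,0],[0,0,0]]}'
python3 - <<'E'
from h import *
S=cloud("side"); 
for c in [(514,-58),(558,344)]: print(circ(top_of(S[1],c,70,60,110)).tolist())
E
```

```text
t: 49.52
eef_pos: [558.2, 344.3, 54.5]
ee_rot: [-2.214, -2.229, 0.0]
force: [0.9, -0.1, -0.7]
grip_width: 87.6
gripper_force: 0.0
t: 50.15
eef_pos: [558.1, 344.3, 227.5]
ee_rot: [2.214, 2.228, 0.003]
force: [-0.0, -0.7, 0.9]
grip_width: 88.0
gripper_force: 0.0
t: 50.78
eef_pos: [513.6, 103.0, 226.5]
ee_rot: [2.212, 2.228, 0.003]
force: [1.0, -0.3, -0.1]
grip_width: 87.8
gripper_force: 0.0
t: 51.4
eef_pos: [514.1, -58.9, 225.8]
ee_rot: [2.216, 2.225, 0.001]
force: [-0.1, 0.2, -0.2]
grip_width: 88.3
gripper_force: 0.0
t: 51.65
eef_pos: [514.2, -56.6, 225.0]
ee_rot: [2.212, 2.23, 0.001]
force: [-0.2, 0.4, -0.2]
grip_width: 87.5
gripper_force: 0.0
[513.7, -57.9, 34.1, 104.5]
[556.7, 342.5, 30.1, 90.1]
```

Both pots are where they should be. I'll grip the tall one and carry it to about (418,334).

```bash
python3 -m creep '{"delta_pos":[[0,0,-4],[0,0,-4],[0,0,-4],[0,0,-3],[0,0,-1.3]],"dr":[[0,0,0],[0,0,0],[0,0,0],[0,0,0],[0,0,0]]}'
python3 -m creep '{"delta_pos":[[0,0,0],[0,0,0]],"dr":[[0,0,0],[0,0,0]]}'
python3 -m creep '{"delta_pos":[[0,0,0],[0,0,0],[0,0,0],[0,0,0]],"dr":[[0,0,0],[0,0,0],[0,0,0],[0,0,0]]}' 0.7
python3 -m creep '{"delta_pos":[[0,0,0],[0,0,0]],"dr":[[0,0,0],[0,0,0]]}'
```

```text
t: 52.32
eef_pos: [513.1, -56.8, 59.6]
ee_rot: [-2.211, -2.228, 0.003]
force: [-0.3, -0.1, 0.5]
grip_width: 87.8
gripper_force: 0.0
t: 52.58
eef_pos: [515.1, -57.7, 63.4]
ee_rot: [2.212, 2.228, 0.002]
force: [-0.6, 0.8, 0.6]
grip_width: 87.7
gripper_force: 0.0
t: 53.08
eef_pos: [514.3, -57.7, 62.2]
ee_rot: [2.214, 2.228, 0.001]
force: [-0.5, 0.4, 3.0]
grip_width: 64.8
gripper_force: 30.0
t: 53.32
eef_pos: [514.4, -57.8, 62.2]
ee_rot: [2.214, 2.228, 0.001]
force: [-1.8, -0.5, 4.9]
grip_width: 64.5
gripper_force: 30.0
```

```bash
python3 -m creep '{"delta_pos":[[0,0,1],[0,0,2],[0,0,3],[0,2,3],[-1,4,0]],"dr":[[0,0,0],[0,0,0],[0,0,0],[0,0,0],[0,0,0]]}'
python3 -m creep '{"delta_pos":[[-2,5,0],[-2,5,0],[-2,5,0],[-1.6,5,0],[-1,5,0]],"dr":[[0,0,0],[0,0,0],[0,0,0],[0,0,0],[0,0,0]]}'
python3 -m creep '{"delta_pos":[[0,4,0],[0,3,0],[0,1.2,0],[0,0,0],[0,0,-2]],"dr":[[0,0,0],[0,0,0],[0,0,0],[0,0,0],[0,0,0]]}'
python3 -m creep '{"delta_pos":[[0,0,-2.5],[0,0,-2],[0,0,-1],[0,0,-0.5],[0,0,0]],"dr":[[0,0,0],[0,0,0],[0,0,0],[0,0,0],[0,0,0]]}'
python3 -m creep '{"delta_pos":[[0,0,-0.3],[0,0,-0.1],[0,0,0],[0,0,0]],"dr":[[0,0,0],[0,0,0],[0,0,0],[0,0,0]]}'
```

```text
t: 53.95
eef_pos: [505.8, 2.0, 155.9]
ee_rot: [2.213, 2.223, 0.006]
force: [0.4, 0.8, -4.0]
grip_width: 64.0
gripper_force: 30.0
t: 54.58
eef_pos: [417.4, 254.0, 153.0]
ee_rot: [2.214, 2.229, 0.002]
force: [0.3, 0.2, -4.4]
grip_width: 64.5
gripper_force: 30.0
t: 55.2
eef_pos: [419.4, 334.0, 133.1]
ee_rot: [2.214, 2.227, 0.006]
force: [0.1, 0.2, -3.0]
grip_width: 64.3
gripper_force: 30.0
t: 55.82
eef_pos: [418.3, 334.3, 71.9]
ee_rot: [2.214, 2.228, 0.001]
force: [-0.3, -0.1, -3.7]
grip_width: 64.9
gripper_force: 30.0
t: 56.32
eef_pos: [418.2, 334.4, 67.8]
ee_rot: [2.214, 2.229, 0.0]
force: [0.6, 0.1, -3.1]
grip_width: 64.2
gripper_force: 30.0
```

```bash
python3 -m creep '{"delta_pos":[[0,0,-0.3],[0,0,-0.1],[0,0,-0.05],[0,0,0],[0,0,0]],"dr":[[0,0,0],[0,0,0],[0,0,0],[0,0,0],[0,0,0]]}'
python3 -m creep '{"delta_pos":[[0,0,-0.1],[0,0,0],[0,0,0]],"dr":[[0,0,0],[0,0,0],[0,0,0]]}'
python3 -m creep '{"delta_pos":[[0,0,-0.05],[0,0,0],[0,0,0]],"dr":[[0,0,0],[0,0,0],[0,0,0]]}'
```

```text
t: 56.95
eef_pos: [418.2, 334.4, 63.2]
ee_rot: [2.214, 2.229, 0.0]
force: [-0.5, -0.4, -3.5]
grip_width: 64.8
gripper_force: 30.0
t: 57.32
eef_pos: [418.2, 334.4, 62.2]
ee_rot: [2.214, 2.229, 0.0]
force: [0.0, 0.9, -3.1]
grip_width: 64.6
gripper_force: 30.0
t: 57.7
eef_pos: [418.2, 334.5, 62.2]
ee_rot: [-2.214, -2.229, -0.001]
force: [-1.7, -0.4, 2.9]
grip_width: 64.8
gripper_force: 30.0
```

Contact made. I'll release it, lift clear and check the scene.

```bash
python3 -m creep '{"delta_pos":[[0,0,0],[0,0,0],[0,0,0],[0,0,0]],"dr":[[0,0,0],[0,0,0],[0,0,0],[0,0,0]]}' 1
python3 -m creep '{"delta_pos":[[0,0,1.5],[0,0,3.5],[0,0,4],[0,0,4],[0,0,4]],"dr":[[0,0,0],[0,0,0],[0,0,0],[0,0,0],[0,0,0]]}'
python3 -m creep '{"delta_pos":[[0,-4,0],[1,-5,0],[1,-5,0],[1,-5,0],[1,-4,0]],"dr":[[0,0,0],[0,0,0],[0,0,0],[0,0,0],[0,0,0]]}'
python3 -m creep '{"delta_pos":[[0,0,0],[0,0,0],[0,0,0],[0,0,0]],"dr":[[0,0,0],[0,0,0],[0,0,0],[0,0,0]]}'
python3 - <<'E'
from h import *
S=cloud("side"); 
for c in [(418,334),(558,344)]: print(circ(top_of(S[1],c,70,60,110)).tolist())
save(S[0],"s7.png",None,1.5)
E
```

```text
t: 58.2
eef_pos: [418.2, 334.3, 61.6]
ee_rot: [-2.214, -2.229, -0.0]
force: [0.1, 0.0, -0.0]
grip_width: 87.7
gripper_force: 0.0
t: 58.82
eef_pos: [418.1, 334.3, 234.3]
ee_rot: [2.214, 2.228, 0.002]
force: [0.5, 0.6, 0.6]
grip_width: 87.9
gripper_force: 0.0
t: 59.45
eef_pos: [458.3, 102.5, 233.2]
ee_rot: [2.214, 2.227, 0.003]
force: [-0.3, -0.0, -1.0]
grip_width: 87.8
gripper_force: 0.0
t: 59.95
eef_pos: [458.0, 105.3, 231.7]
ee_rot: [-2.212, -2.23, -0.0]
force: [0.3, -0.8, -0.9]
grip_width: 87.5
gripper_force: 0.0
[418.0, 333.3, 32.8, 105.1]
[557.5, 342.5, 29.7, 90.4]
```

View pics/s7.png

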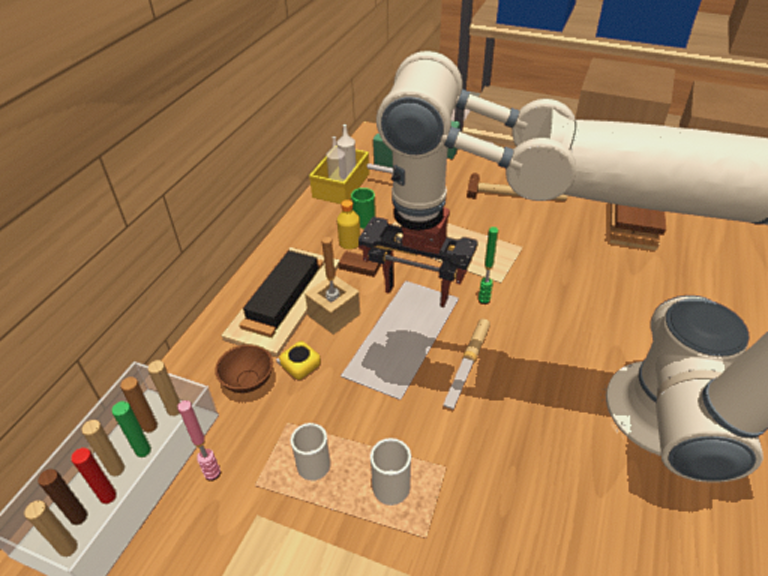

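Both pots are upright on the mat at (310,452) and (390,470). The brush is in its stand at (329,265), and everything else is undisturbed. I'm handing the job in.

```bash
python3 -c "
from cell import arm
print(arm.sign_off())"
```

```text
the job is handed in; nothing more can be done
None
```

I handed the job in at about 60 s. The medium and tall pots (no short pot was there) were each brushed to the bottom twice on the sheet, shortest first, and now stand upright on the cork mat; the brush is head down in its stand.

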